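# Unlock the sample chest and hold up its shackle

### The arm

A 6-joint arm with a two-finger parallel gripper is mounted at the origin on the work surface. World frame = base frame: x ahead of the robot, y to its left, z up, the work surface at z = 0. Lengths are in mm, angles in rad, forces in N, time in s.
With the tool pointing down it reaches from about 325 to 900 mm from the base axis. Payload 6.1 kg.
Tool frame: the origin (TCP) lies on the mounting face of the last link; the fingertips stand 182 mm ahead of it and the grasp point (between the pads) lies 164 mm ahead of it; z points along the fingers, y is the line along which they close (so a half turn about z gives the same grasp; the last joint's range is limited). The gripper opens to 87 mm and grips with 3 to 60 N. Pads are 19 mm wide; open, the fingers measure 117 mm over their backs; the gripper's body (75 mm by 190 mm) begins 51 mm behind the grasp point.
Start: joints at [-1.409, 0.22, 1.526, -0, 1.395, -0.126], TCP at [177.395, -599.29, 404.738] pointing down, gripper open.
Joint ranges: [-2.98, 2.98], [-0.91, 2.08], [0.09, 2.57], [-1.24, 4.39], [0.2, 2.65], [-2.68, 2.68]. Speed limits (rad/s): [2.57, 2.57, 3.01, 3.14, 3.14, 3.14].

### API

Orientations are given as a unit quaternion [x, y, z, w].
In Python, from rig import env, get_image, get_calibration gives the robot as it stands (env), with the cameras as plain functions.
- The arm moves only by the tool jog_arm, called after "Emit:" as a command line: name --argument value ..., lists and objects as JSON in quotes. Schema: {"type":"object","properties":{"rows":{"type":"array","items":{"type":"array","items":{"type":"array","items":{"type":"number"},"minItems":5,"maxItems":5},"minItems":1,"maxItems":10},"minItems":1,"maxItems":1},"only":{"type":"string"},"quiet":{"type":"boolean"},"lines":{"type":"string"}},"required":["rows"],"additionalProperties":false}. rows is a list that holds a single list of rows (three levels of brackets), with 1 to 10 rows, each of 5 numbers: dx, dy, dz in shares of 50 cm (1.0 is 50 cm), then a turn about the tool's z in parts of the range, where 1.0 means pi rad, then the finger opening in mm; each row is the pose to reach, as a shift and turn from the pose commanded when the call began, along the tool's axes at that moment; what a row does not reach only later rows make up. A row lasts 1/10 s, in which the tool goes at most 50 mm and 0.15 rad, less where a joint would pass 70% of its speed; a pose out of reach is approached as far as the arm can. The fingers move at their own pace and stop on an object; the grip force is fixed at half the most. Time passes only in rows, so rows that do not move let the fingers close. The tool returns the time, the measured TCP pose, the force, the opening and the grip force at its end. only (a regular expression) keeps the lines of the reply that match it, lines (a string "A,B") keeps lines A to B, and quiet returns only ok. A shift or turn number past 1, either way, is cut back to 1. Input that does not fit is refused with a message, and nothing moves.
- env.get_state(): the state, without advancing time (a new reading comes with each control period).
- get_image(name): name is "scene" or "side" or "wrist"; returns the picture (384x512x3 uint8, red, green, blue); there is no depth.
- get_calibration(name): a dict with "vertical_fov" (degrees; the focal length in pixels is half the picture's height over the tangent of half this angle, whatever the lens; pixels are square), "cx", "cy" (the principal point, pixels), "world_to_cam" (4x4, takes a point from world to camera coordinates). Camera axes: x right, y up, looking along -z (the intrinsics and any distortion apply to the point x, -y, -z); pixel columns grow to the right and rows downward; lengths in mm; the calibration is good to about 2 mm. A picture is of the moment at which its call begins: read the wrist's pose just before it. get_calibration takes no time and is no camera call; for the wrist camera it gives the pose at the moment of the call.
- env.hand_in(): hands the job in; it is judged then, once.
The state is a dict: "t": time; "joint_positions": joint angles; "qvel": joint speeds; "joint_efforts": joint torques, N m; "position": TCP position; "eef_rot": TCP orientation; "force": force on the tool from outside, world axes, zero at the start; "moment": the same for the moment, N m; "grip_width": finger opening in mm; "finger_force": force on a finger pad.
Only numpy, scipy, OpenCV 4.12 (cv2) and the standard library are available. Lean on these libraries where they do the work, as an engineer would, in place of code of your own. Each camera call takes 0.05 s, during which the arm holds its last target. There are 200 camera calls.

### The job

The blue sample chest has to be unlocked: take the canister off the stand on its lid by the handle and stand it upright, without dropping it, wholly on the round green mat, and let go of it. Then turn the black dial clockwise, click by click, until its white pointer clicks into the notch at the orange mark, and only then draw the steel shackle straight up out of the lock. Finish while still holding the shackle in the gripper: upright, still, its foot a good 5 cm clear above the lock, with the dial left in its open notch; leave the tube rack, bottle and timer alone.

Things in the scene. Friction and masses are not known exactly. Their poses are not given: they have to be found in the camera images.
- box: Blue sample chest, fixed. Origin on the bench under the middle of its lock case; +x from case to chest. Sizes in mm, chest frame: grey lock case x -30 to 30, y -100 to 100, top 70 high; chest behind it x 30 to 214, y -152 to 152, lid top 70; aluminium canister stand on the lid 110 x 200 centred x 115, y 0, top 82; dial axis x 0, y -60; shackle x 0, y 50, straddling a brass strap, top 74
- canister: Closed canister, aluminium with a yellow band and a blue top, 83 mm in diameter, 91 mm high, about 0.45 kg. Origin at the centre of its underside. A rigid black arched handle of 10 mm round bar stands over it along its own y axis: level from y -25 to 25 with the bar's axis 135 mm above the underside (44 mm free below the bar).
- canister_handle (a point): Middle of the level bar of the canister's handle, on the bar's axis, 135 mm above the canister's underside.
- mat: Round green mat, 130 mm in diameter, 4 mm thick, fixed to the bench. Origin at the centre of its underside, on the bench.
- dial (a joint): Black dial on the lock case, vertical axis. 0 = open notch: white pointer at the orange mark, along the chest's -x. Grows clockwise from above; starts at -1.6 to -0.5, so turn it clockwise. Notches every 0.524 rad, about 0.1 N m between them; let go near a notch it settles there. Stops -1.7 and 0.7. Open only within 0.15 of 0. Pointer = chest's -x turned clockwise by the value
- dial_grip (a point): Point on the dial's axis at grip height, 102 mm above the bench. Dial: disc 44 mm across, top 80.5 mm above the bench, with an upright finger bar 40 mm long, 14 mm thick, up to 108.5 mm above the bench; the bar runs along the pointer (white line on the pointer's half). The point turns with the dial; its -x is the pointer
- shackle: Loose steel U, upside down, 10 mm bar, 115 high, 54 wide, 0.25 kg, in its y-z plane. Origin midway between the legs, level with the underside of the foot (24 x 8 x 12) on the long leg at y -22; leg at y 22 ends at 40. Seated: origin 10 mm above bench, axes as the chest. Locked it lifts about 6 mm and stops; open it slides straight up, free after 60 mm; 3 to 4 mm side play
- shackle_grip (a point): Middle of the shackle's level top bar (on the bar's axis, 110 mm above its origin, 120 mm above the bench when seated). The bar is level from y -13 to 13, 10 mm thick, 41 mm free below it.
- rack: Orange tube rack, 80 x 120 x 40 mm (blue caps to 54 mm), loose; leave it alone. Origin at the centre of its underside.
- bottle: White reagent bottle, 56 mm in diameter, 115 mm high, loose; leave it alone. Origin at the centre of its underside.
- timer: Small white digital timer lying on the bench, 50 x 75 x 18 mm, loose; leave it alone. Origin at the centre of its underside.

How it is judged (in metres and radians):
On the way, in this order (a step that is already met when the one before it is completed fails the run):
1. the canister stands upright and let go on the green mat, the shackle still in the lock (horizontal distance between canister and mat below 0.027 m and height (world z) of canister below 0.012 m and angle between canister's own z axis and vertical below 0.1 rad and contact force between the fingers and canister below 0.2 N and linear speed of canister below 0.03 m/s and z of shackle in the frame of box below 0.02 m), for 0.3 s.
2. the dial is in its open notch while the shackle is still seated (value of joint dial between -0.15 and 0.15 rad and z of shackle in the frame of box below 0.022 m), for 0.2 s.
3. the shackle is drawn up out of the lock (z of shackle in the frame of box above 0.08 m and contact force between the fingers and shackle above 1 N), for 0.1 s.
At the end, for the whole second after the job is handed in: Shackle held in the fingers, foot over 35 mm above the lock case, within 0.35 rad of upright, still (30 mm/s), resting on nothing else; dial within 0.15 rad of the open notch; canister upright (0.1 rad), still and let go, centre within 27 mm of the green mat's centre (z of shackle in the frame of box above 0.105 m and contact force between the fingers and shackle above 1 N and contact force between shackle and box below 0.1 N and contact force between shackle and canister below 0.1 N and contact force between shackle and rack below 0.1 N and contact force between shackle and bottle below 0.1 N and angle between shackle's own z axis and vertical below 0.35 rad and linear speed of each of shackle, canister below 0.03 m/s and value of joint dial between -0.15 and 0.15 rad and horizontal distance between canister and mat below 0.027 m and height (world z) of canister below 0.012 m and angle between canister's own z axis and vertical below 0.1 rad and contact force between the fingers and canister below 0.2 N); the arm keeps its last pose, push and grip.
It fails at once if the canister is dropped or thrown (falls freely faster than 0.45 m/s) (linear speed of canister above 0.45 m/s and contact force between the fingers and canister below 0.1 N).
It fails at once if the canister is tipped by more than about 45 degrees (angle between canister's own z axis and vertical above 0.8 rad).
It fails at once if the rack is shifted by more than 30 mm or tipped (distance of rack from where it was at the start of the episode above 0.03 m or angle between rack's own z axis and vertical above 0.4 rad).
It fails at once if the bottle is shifted by more than 30 mm or tipped (distance of bottle from where it was at the start of the episode above 0.03 m or angle between bottle's own z axis and vertical above 0.4 rad).
It fails at once if the timer is shifted by more than 30 mm or tipped (distance of timer from where it was at the start of the episode above 0.03 m or angle between timer's own z axis and vertical above 0.4 rad).
It also fails if it takes over 66 s, if anything falls off the work surface, if the arm or the gripper's body presses on something with over 40 N, if the wrist force passes 120 N, or if a joint passes its speed limit or range.

## Working session

There is one attempt and no reset: what is moved stays moved. The work goes in short steps, Python scripts to look and compute and a tool call to move; the robot and the scene stay as the last step left them, time stands still between calls to the robot, and variables do not carry over. Pictures are saved under pics/ and viewed, at most 12 in all, crops included, and the job is handed in when it is done.

```bash
ls; mkdir -p pics; python3 - <<'E'
from rig import env, get_image, get_calibration
import cv2,numpy as np
for n in("scene","side"):
    c=get_calibration(n);print(n,{k:(np.round(v,3).tolist()) if not isinstance(v,str) else v for k,v in c.items()})
    cv2.imwrite(f"pics/{n}.png",cv2.resize(get_image(n)[:,:,::-1],(800,600),interpolation=cv2.INTER_CUBIC))
print(env.get_state())
E
```

```text
pics
rig.py
scene {'vertical_fov': 57.05, 'cx': 257.588, 'cy': 189.223, 'world_to_cam': [[-0.482, 0.876, 0.003, 285.308], [-0.649, -0.36, 0.67, 167.537], [0.588, 0.321, 0.742, -1180.424], [0.0, 0.0, 0.0, 1.0]]}
side {'vertical_fov': 47.086, 'cx': 259.531, 'cy': 184.937, 'world_to_cam': [[-0.863, -0.506, -0.001, 358.106], [0.392, -0.67, 0.63, -327.265], [-0.32, 0.543, 0.777, -1178.032], [0.0, 0.0, 0.0, 1.0]]}
{'t': 0.1, 'joint_positions': array([-1.40910010e+00,  2.21160837e-01,  1.52748601e+00, -4.11235440e-06,
        1.39467828e+00, -1.26106258e-01]), 'qvel': array([ 0.00133228, -0.00191058, -0.00135469, -0.00052273,  0.00147628,
        0.00113959]), 'joint_efforts': array([ 4.51936421e-04, -4.95944452e+01, -3.88520122e+01,  7.00005703e-02,
        5.14152716e-02, -6.30353770e-05]), 'position': array([ 177.35755885, -599.06309614,  403.74361079]), 'eef_rot': array([ 9.89663647e-01,  1.43405421e-01, -1.74376597e-05, -8.66067263e-04]), 'force': array([ 0.30182495,  0.31099057, -0.68719034]), 'moment': array([ 0.00310899, -0.00016699,  0.03048654]), 'finger_force': 0.0, 'grip_width': 86.94698348022776}
```

View pics/scene.png

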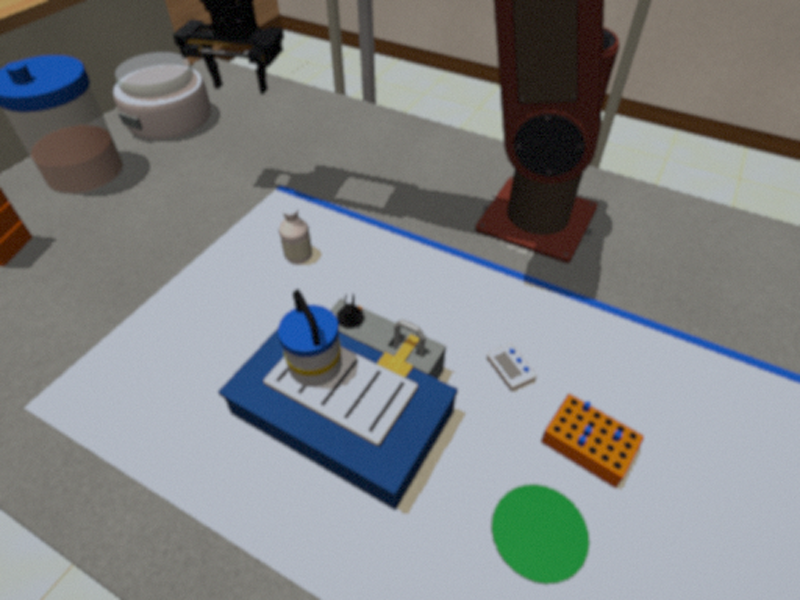

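View pics/side.png

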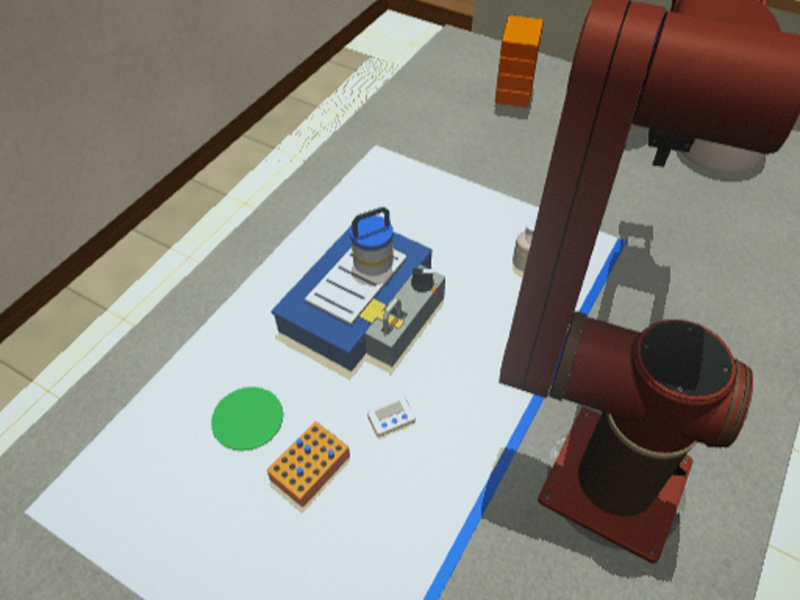

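Both views show the chest mid-mat: scene canister about (310,345), shackle (410,335), mat (540,533); side canister (372,250), dial (423,280), shackle (392,315), mat (247,418). Next is a coarse fit using both views.

```bash
cat > h.py <<'E'
from rig import env, get_image, get_calibration
import cv2,numpy as np
from scipy.spatial.transform import Rotation as R
from scipy.optimize import least_squares
def cal(n):
    c=get_calibration(n); f=192/np.tan(np.radians(c['vertical_fov'])/2)
    return f,c['cx'],c['cy'],np.array(c['world_to_cam'])
def proj(c,P):
    f,cx,cy,M=c; q=np.atleast_2d(P)@M[:3,:3].T+M[:3,3]
    return np.c_[cx+f*q[:,0]/-q[:,2],cy-f*q[:,1]/-q[:,2]]
def ray(c,uv,z):
    f,cx,cy,M=c; d=M[:3,:3].T@np.array([(uv[0]-cx)/f,-(uv[1]-cy)/f,-1]); o=-M[:3,:3].T@M[:3,3]
    return o+d*(z-o[2])/d[2]
def T(p,P):
    x,y,a=p; P=np.atleast_2d(np.array(P,float)); c,s=np.cos(a),np.sin(a)
    return np.c_[x+c*P[:,0]-s*P[:,1],y+s*P[:,0]+c*P[:,1],P[:,2]]
E
python3 - <<'E'
from h import *
S,D=cal('scene'),cal('side')
k=.64
for nm,a,b,z in[('mat',(540,533),(247,418),4),('timer',(511,368),(391,417),9),('bottle',(296,253),None,10),('rack',(593,438),(308,463),40),('cantop',(309,328),(372,232),91+82),('dial',(350,316),(423,280),80)]:
    print(nm,ray(S,np.array(a)*k,z).round(),ray(D,np.array(b)*k,z).round() if b else '')
# chest corners: lid top 70
ch=[(214,152,70),(214,-152,70),(30,152,70),(-30,100,70)]
a=[(392,490),(224,392),(455,394),(442,362)]
b=[(350,352),None,(366,331),(367,331)]
for q,u in zip(ch,a): print(q,ray(S,np.array(u)*k,70).round())
for u in[(350,350),(275,313),(432,248),(368,330),(443,278),(375,358)]: print('side',u,ray(D,np.array(u)*k,70).round())
# canister handle ends
E
```

```text
mat [624. 227.   4.] [616. 225.   4.]
timer [397.  97.   9.] [390.  94.   9.]
bottle [ 346. -375.   10.] 
rack [476. 248.  40.] [457. 252.  40.]
cantop [ 587. -149.  173.] [ 577. -150.  173.]
dial [ 479. -159.   80.] [ 471. -164.   80.]
(214, 152, 70) [692.  39.  70.]
(214, -152, 70) [ 684. -247.   70.]
(30, 152, 70) [524.  49.  70.]
(-30, 100, 70) [482.   8.  70.]
side (350, 350) [508.  42.  70.]
side (275, 313) [679.  43.  70.]
side (432, 248) [ 501. -255.   70.]
side (368, 330) [504. -13.  70.]
side (443, 278) [ 443. -196.   70.]
side (375, 358) [460.  34.  70.]
```

The manual's scale: shifts go in shares of 50 cm and turns go in shares of pi rad. Converting my numbers, 410 mm / 500 = 0.82, 140 mm / 500 = 0.28.

Emit:
jog_arm --rows '[[[0, 0, -0.1, 0, 87], [0.1, -0.08, -0.2, 0, 87], [0.19, -0.16, -0.22, 0, 87], [0.28, -0.24, -0.22, 0, 87], [0.37, -0.32, -0.22, 0, 87], [0.46, -0.394, -0.22, 0, 87], [0.55, -0.472, -0.22, 0, 87], [0.64, -0.55, -0.22, 0, 87], [0.73, -0.626, -0.22, 0, 87], [0.82, -0.7, -0.22, 0, 87]]]'

```text
t: 1.1
position: [415.0, -231.3, 514.3]
eef_rot: [0.99, 0.143, 0.0, 0.0]
force: [1.0, -0.3, 0.2]
grip_width: 86.9
finger_force: 0.0
```

```bash
python3 - <<'E'
from h import *
s=env.get_state();f,cx,cy,M=cal('wrist');C=-M[:3,:3].T@M[:3,3]
r=R.from_quat(s['eef_rot'])
print(f,s['position'],C,'cam in tool',r.inv().apply(C-s['position']).round(1),'\n',(r.inv().as_matrix()@M[:3,:3].T).round(3))
cv2.imwrite("pics/w1.png",cv2.resize(get_image('wrist')[:,:,::-1],(800,600),interpolation=cv2.INTER_CUBIC))
E
```

```text
279.4908480635314 [ 415.02429772 -231.32125152  514.2678719 ] [ 481.78550284 -211.48855369  493.86297346] cam in tool [69.6 -0.1 20.4] 
 [[ 0.     0.968  0.252]
 [ 1.    -0.     0.001]
 [ 0.001  0.252 -0.968]]
```

View pics/w1.png

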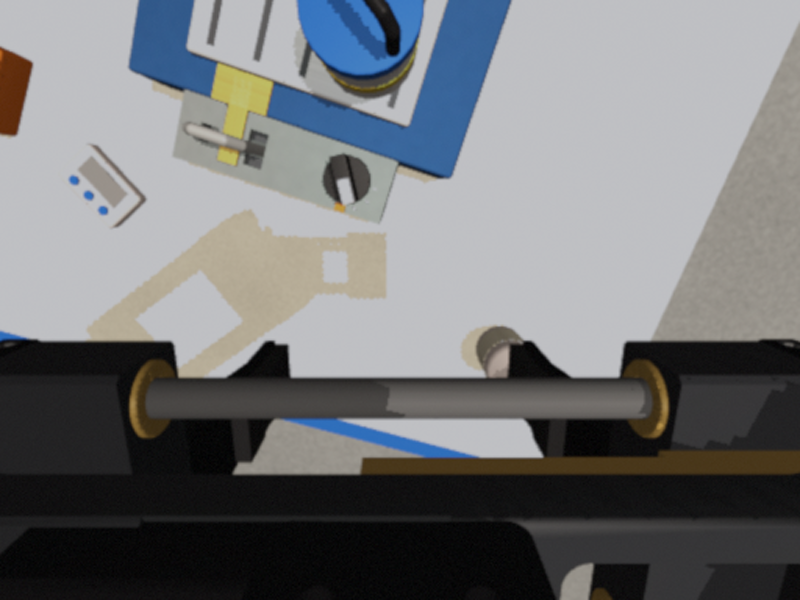

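The wrist view shows the case corners at (174,156) and (379,221), shackle bar (190,128)–(255,150), dial (347,180) with its pointer near (347,203), and the orange mark at (340,208). So the dial is about one notch short. I'll move for a view with the canister in frame.

To row units: 125 mm / 500 = 0.25, 90 mm / 500 = 0.18, 0.288 rad / 3.1416 = 0.0917.

Emit:
jog_arm --rows '[[[0.09, -0.058, 0, 0.0318, 87], [0.18, -0.116, 0, 0.0637, 87], [0.25, -0.174, 0, 0.0917, 87], [0.25, -0.174, 0, 0.0917, 87], [0.25, -0.174, 0, 0.0917, 87], [0.25, -0.174, 0, 0.0917, 87]]]'

```text
t: 1.75
position: [509.3, -115.1, 514.0]
eef_rot: [1.0, 0.0, -0.001, 0.0]
force: [-0.6, -0.8, -0.1]
grip_width: 87.0
finger_force: 0.0
```

```bash
python3 - <<'E'
from h import *
import pickle
c=cal('wrist');im=get_image('wrist')
pickle.dump((c,im),open('w2.pkl','wb'))
cv2.imwrite("pics/w2.png",cv2.resize(im[:290,30:420,::-1],(800,595),interpolation=cv2.INTER_CUBIC))
E
```

```text
(no output)
```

View pics/w2.png

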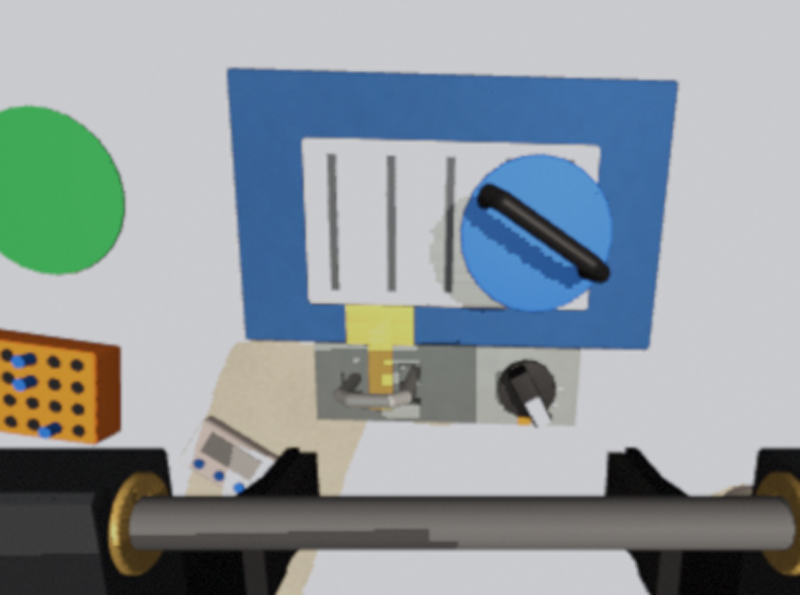

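The chest, canister (lid centre 537,233), handle bar (490,195)–(600,272), dial bar (515,370)–(543,422) and shackle bar (345,400)–(412,398) are all clear. I'll fit the poses now.

```bash
cat > fit.py <<'E'
from h import *
import pickle
c,im=pickle.load(open('w2.pkl','rb'))
cv=lambda p:(np.array(p,float)+.5)/2.0513+[30,0]-.5
W=[(30,152,70),(214,152,70),(214,-152,70),(30,-152,70),(-30,100,70),(-30,-100,70),(60,100,82),(170,100,82),(170,-100,82)]
U=cv([(247,340),(229,69),(677,81),(648,348),(317,418),(576,425),(309,302),(303,138),(600,146)])
fun=lambda p:(proj(c,T(p,W))-U).ravel()
r=least_squares(fun,[490,-110,0]);p=r.x
E
python3 - <<'E'
from fit import *
print(p,fun(p).reshape(-1,2).round(1).tolist())
g=lambda u,z:ray(c,cv([u])[0],z)
can=g((537,233),173);print('can',can)
a,b=g((490,198),222),g((600,272),222);print('handle',a,b,(a+b)/2,np.arctan2(*(a-b)[1::-1]), 'len',np.linalg.norm(a-b))
a,b=g((514,369),108.5),g((543,423),108.5);d=b-a;print('dialbar mid',(a+b)/2,'ang',np.arctan2(d[1],d[0]),np.linalg.norm(d),'len; dial axis fit',T(p,[0,-60,0]),'chest -x',p[2]+np.pi)
print('shackle fit',T(p,[0,50,120]),g((345,401),125),g((412,398),125))
S,D=cal('scene'),cal('side')
print('scene mat corr', ray(S,np.array([540,533])*.64,4),ray(D,np.array([247,418])*.64,4))
for C,L in((S,[(392,490),(224,392),(455,394),None,(442,362)]),(D,[(275,313),None,(350,350)])): pass
print('proj scene chest lid',(proj(S,T(p,W[:4]))/.64).round(),'side',(proj(D,T(p,W[:4]))/.64).round())
# mat edge points
for u in[(125,200),(60,274),(32,106),(105,145),(110,245)]: print(g(u,4).round(1))
E
```

```text
[ 4.76875130e+02 -1.03771155e+02 -2.47512994e-02] [[-1.3, 0.6], [-2.2, -1.2], [2.1, -1.0], [1.6, 1.7], [0.1, 1.0], [-0.0, 0.6], [-0.4, 1.0], [-0.9, -0.5], [1.0, -0.5]]
can [ 585.99059774 -155.13037497  173.        ]
handle [ 600.0043554  -127.37570483  222.        ] [ 567.5260953  -178.74056214  222.        ] [ 583.76522535 -153.05813348  222.        ] 1.0069611599535169 len 60.77158831614246
dialbar mid [ 478.39090784 -161.09257793  108.5       ] ang -2.6391883173438666 44.184159772651014 len; dial axis fit [[ 475.390204   -163.75277723    0.        ]] chest -x 3.116841354152883
shackle fit [[478.11256896 -53.78646999 120.        ]] [479.44063249 -36.89952903 125.        ] [481.52201019 -81.56397961 125.        ]
scene mat corr [624.40123939 227.27721408   4.        ] [616.42292422 225.49104078   4.        ]
proj scene chest lid [[458. 387.]
 [394. 493.]
 [215. 390.]
 [293. 308.]] side [[347. 352.]
 [269. 310.]
 [358. 214.]
 [432. 247.]]
[615.4 158.3   4. ]
[556.7 221.4   4. ]
[684.9 220.5   4. ]
[656.7 168.    4. ]
[580.2 175.9   4. ]
```

```bash
cat >> h.py <<'E'
def dist(c,uv,k):
    d=(np.atleast_2d(uv)-[c[1],c[2]])/c[0]; return [c[1],c[2]]+c[0]*d*(1+k*(d**2).sum(1,keepdims=True))
def undist(c,uv,k):
    d0=(np.atleast_2d(uv)-[c[1],c[2]])/c[0]; d=d0
    for _ in range(20): d=d0/(1+k*(d**2).sum(1,keepdims=True))
    return [c[1],c[2]]+c[0]*d
E
cat > fit2.py <<'E'
from fit import *
fun=lambda p:(dist(c,proj(c,T(p[:3],W)),p[3])-U).ravel()
r=least_squares(fun,[490,-110,0,0]);p=r.x[:3];k=r.x[3]
g=lambda u,z:ray(c,undist(c,cv([u]),k)[0],z)
E
python3 - <<'E'
from fit2 import *
print(p,k,fun(r.x).reshape(-1,2).round(1).tolist())
print('can',g((537,233),173))
a,b=g((490,198),222),g((600,272),222);print('handle',(a+b)/2,np.arctan2(*(a-b)[1::-1]),np.linalg.norm(a-b))
a,b=g((514,369),108.5),g((543,423),108.5);d=b-a;print('dial',(a+b)/2,np.arctan2(d[1],d[0]),T(p,[0,-60,0]))
print('shackle fit',T(p,[0,50,120]),g((345,401),120),g((412,398),120))
E_=np.array([g(u,4)[:2] for u in[(125,200),(60,274),(32,106),(105,145),(110,245)]])
print('mat',least_squares(lambda q:np.linalg.norm(E_-q,axis=1)-65,[620,222]))
E
```

```text
[ 4.78551563e+02 -1.03629836e+02 -2.43709185e-02] -0.03908209302430184 [[-0.9, -0.2], [-0.2, 0.7], [0.2, 0.4], [1.2, 0.7], [0.2, -0.0], [-0.2, -0.4], [-0.3, 0.0], [-0.3, -0.4], [0.2, -0.6]]
can [ 586.32147995 -155.27721055  173.        ]
handle [ 584.08872771 -153.21256369  222.        ] 1.0062538360085302 61.031141998732245
dial [ 478.38660248 -161.1249597   108.5       ] -2.638756968142743 [[ 477.08945282 -163.61201905    0.        ]]
shackle fit [[479.76998849 -53.64468423 120.        ]] [478.08756171 -35.71268578 120.        ] [480.201779   -81.10209681 120.        ]
mat      message: `ftol` termination condition is satisfied.
     success: True
      status: 2
         fun: [ 7.460e-01  1.799e+00  1.522e+00 -1.968e-01 -6.972e-01]
           x: [ 6.258e+02  2.284e+02]
        cost: 3.316418090153067
         jac: [[ 1.134e-01  9.935e-01]
               [ 1.000e+00 -1.658e-03]
               [-9.993e-01 -3.856e-02]
               [-5.472e-01  8.370e-01]
               [ 6.744e-01  7.383e-01]]
        grad: [-2.790e-07 -6.929e-06]
  optimality: 6.929385184182704e-06
 active_mask: [ 0.000e+00  0.000e+00]
        nfev: 5
        njev: 5
```

To row units: 133 mm / 500 = 0.266, 75.5 mm / 500 = 0.151, -1.006 rad / 3.1416 = -0.3202.

Emit:
jog_arm --rows '[[[0.05, 0.026, 0.04, -0.0477, 87], [0.1, 0.052, 0.08, -0.0955, 87], [0.151, 0.078, 0.12, -0.1432, 87], [0.151, 0.078, 0.14, -0.191, 87], [0.151, 0.078, 0.14, -0.2387, 87], [0.151, 0.078, 0.14, -0.2865, 87], [0.151, 0.078, 0.15, -0.3202, 87], [0.151, 0.078, 0.2, -0.3202, 87], [0.151, 0.078, 0.24, -0.3202, 87], [0.151, 0.078, 0.266, -0.3202, 87]]]'

```text
t: 2.8
position: [584.0, -155.1, 379.8]
eef_rot: [0.877, 0.481, -0.001, -0.001]
force: [0.0, -0.2, -0.3]
grip_width: 87.1
finger_force: 0.0
```

```bash
python3 - <<'E'
from h import *
import pickle
s=env.get_state();print(s['position'],s['joint_positions'],s['force'])
c=cal('wrist');im=get_image('wrist')
cv2.imwrite("pics/w3.png",im[:,:,::-1])
E
```

```text
[ 584.00278425 -155.09681056  379.7611587 ] [-3.89966584e-01  1.90220175e-01  1.60898367e+00 -2.51797091e-04
  1.34435628e+00  1.77407189e-01] [ 0.02612962 -0.18626142 -0.33922547]
```

View pics/w3.png

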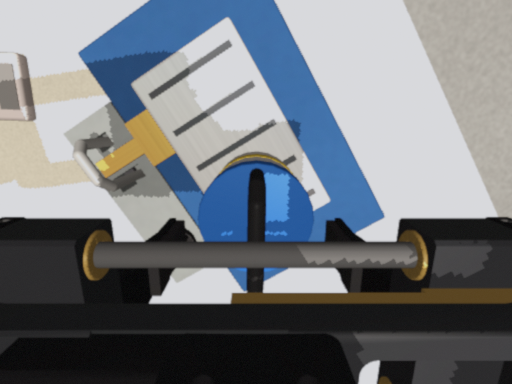

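The handle is centred between the fingers (column 256) and parallel to tool x. I'll close.

Emit:
jog_arm --rows '[[[0, 0, 0, 0, 0], [0, 0, 0, 0, 0], [0, 0, 0, 0, 0], [0, 0, 0, 0, 0], [0, 0, 0, 0, 0], [0, 0, 0, 0, 0], [0, 0, 0, 0, 0], [0, 0, 0, 0, 0], [0, 0, 0, 0, 0], [0, 0, 0, 0, 0]]]'

```text
t: 3.85
position: [585.2, -153.4, 381.4]
eef_rot: [0.876, 0.482, -0.0, -0.0]
force: [0.2, -0.2, 0.0]
grip_width: 15.0
finger_force: 0.0
```

To row units: -70 mm / 500 = -0.14, -50 mm / 500 = -0.1.

Emit:
jog_arm --rows '[[[0, 0, 0, 0, 0], [0, 0, 0, 0, 0], [0, 0, 0, 0, 0], [0, 0, 0, 0, 0], [0, 0, -0.01, 0, 0], [0, 0, -0.03, 0, 0], [0, 0, -0.06, 0, 0], [0, 0, -0.1, 0, 0], [0, 0, -0.14, 0, 0], [0, 0, -0.14, 0, 0]]]'

```text
t: 4.85
position: [585.8, -153.6, 456.4]
eef_rot: [0.876, 0.482, 0.002, 0.003]
force: [1.9, -0.1, -5.0]
grip_width: 8.7
finger_force: 30.0
```

To row units: 184 mm / 500 = 0.368, 182 mm / 500 = 0.364.

Emit:
jog_arm --rows '[[[0.012, -0.006, 0, 0, 0], [0.044, -0.022, 0, 0, 0], [0.092, -0.046, 0, 0, 0], [0.148, -0.074, 0, 0, 0], [0.204, -0.102, 0, 0, 0], [0.26, -0.13, 0, 0, 0], [0.31, -0.154, 0, 0, 0], [0.346, -0.172, 0, 0, 0], [0.364, -0.182, 0, 0, 0], [0.368, -0.184, 0, 0, 0]]]'

```text
t: 5.85
position: [605.6, 53.3, 450.2]
eef_rot: [0.876, 0.483, -0.001, -0.001]
force: [-0.8, -0.6, -5.6]
grip_width: 9.1
finger_force: 30.0
```

Emit:
jog_arm --rows '[[[0, 0, 0, 0, 0], [0, 0, 0, 0, 0]]]'

```text
t: 6.05
position: [605.9, 50.5, 451.1]
eef_rot: [0.876, 0.482, -0.0, 0.0]
force: [-0.4, -0.6, -4.9]
grip_width: 9.1
finger_force: 30.0
```

```bash
python3 - <<'E'
from h import *
import pickle
c=cal('wrist');im=get_image('wrist')
pickle.dump((c,im),open('w4.pkl','wb'))
m=(im[:,:,1].astype(int)>1.5*np.maximum(im[:,:,0],im[:,:,2])).astype('uint8')
ct,_=cv2.findContours(m,cv2.RETR_EXTERNAL,cv2.CHAIN_APPROX_NONE);ct=max(ct,key=cv2.contourArea)[:,0]
print(ct.min(0),ct.max(0),len(ct))
P=np.array([ray(c,undist(c,u,-.039)[0],4)[:2] for u in ct])
r=least_squares(lambda q:np.linalg.norm(P-q,axis=1)-65,[622,227],loss='soft_l1');print(r.x,np.percentile(np.abs(np.linalg.norm(P-r.x,axis=1)-65),[50,80,95]))
cv2.imwrite("pics/w4.png",im[:,:,::-1])
E
```

```text
[152   6] [242 104] 267
[621.67767927 227.10398459] [0.82705187 1.3567946  1.92575367]
```

View pics/w4.png

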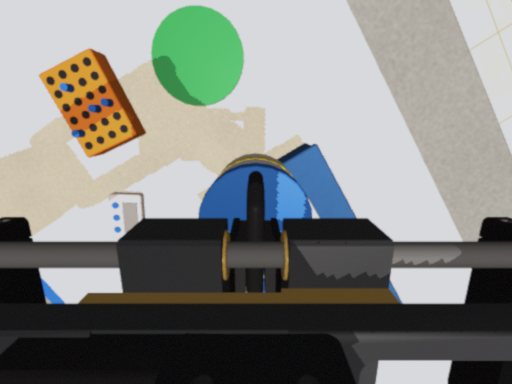

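The mat is fully visible at (198,56), and the fit gives (621.7, 227.1). The canister hangs upright.

To row units: 157.7 mm / 500 = 0.3154, 147 mm / 500 = 0.294.

Emit:
jog_arm --rows '[[[0.012, -0.006, 0, 0, 0], [0.044, -0.022, 0, 0, 0], [0.092, -0.046, 0, 0, 0], [0.148, -0.076, 0.02, 0, 0], [0.204, -0.104, 0.05, 0, 0], [0.256, -0.132, 0.09, 0, 0], [0.294, -0.15, 0.13, 0, 0], [0.31, -0.16, 0.17, 0, 0], [0.3154, -0.162, 0.2, 0, 0], [0.3154, -0.162, 0.22, 0, 0]]]'

```text
t: 7.1
position: [621.6, 228.7, 339.6]
eef_rot: [0.876, 0.482, -0.001, -0.0]
force: [-0.6, -0.4, -5.6]
grip_width: 9.0
finger_force: 30.0
```

Emit:
jog_arm --rows '[[[0, 0, 0.02, 0, 0], [0, 0, 0.036, 0, 0], [0, 0, 0.048, 0, 0], [0, 0, 0.056, 0, 0], [0, 0, 0.062, 0, 0], [0, 0, 0.062, 0, 0]]]'

```text
t: 7.7
position: [622.0, 227.6, 310.3]
eef_rot: [0.876, 0.482, -0.0, -0.0]
force: [-0.3, -0.1, -5.6]
grip_width: 9.2
finger_force: 30.0
```

To row units: 7 mm / 500 = 0.014, 6 mm / 500 = 0.012.

Emit:
jog_arm --rows '[[[0, 0, 0.004, 0, 0], [0, 0, 0.007, 0, 0], [0, 0, 0.01, 0, 0], [0, 0, 0.012, 0, 0], [0, 0, 0.014, 0, 0], [0, 0, 0.014, 0, 0]]]'

```text
t: 8.3
position: [622.0, 227.9, 303.5]
eef_rot: [0.876, 0.482, 0.0, -0.0]
force: [-0.8, -0.4, -4.2]
grip_width: 8.9
finger_force: 30.0
```

To row units: 2 mm / 500 = 0.004, 1 mm / 500 = 0.002.

Emit:
jog_arm --rows '[[[0, 0, 0.002, 0, 0], [0, 0, 0.004, 0, 0], [0, 0, 0.004, 0, 0], [0, 0, 0.004, 0, 0]]]'

```text
t: 8.7
position: [622.4, 228.1, 303.5]
eef_rot: [0.876, 0.482, 0.001, 0.0]
force: [-3.2, -0.1, 5.8]
grip_width: 8.8
finger_force: 30.0
```

Contact made. I'll open, then rise.

To row units: -0.5 mm / 500 = -0.001.

Emit:
jog_arm --rows '[[[0, 0, -0.001, 0, 20], [0, 0, -0.001, 0, 40], [0, 0, -0.001, 0, 60], [0, 0, -0.001, 0, 60], [0, 0, -0.001, 0, 60], [0, 0, -0.001, 0, 60], [0, 0, -0.001, 0, 60], [0, 0, -0.001, 0, 60]]]'

```text
t: 9.5
position: [622.0, 227.8, 301.9]
eef_rot: [0.876, 0.482, 0.0, -0.0]
force: [-0.1, -0.9, -0.5]
grip_width: 58.4
finger_force: 0.0
```

Emit:
jog_arm --rows '[[[0, 0, -0.02, 0, 60], [0, 0, -0.05, 0, 60], [0, 0, -0.09, 0, 60], [0, 0, -0.14, 0, 60], [0, 0, -0.2, 0, 60], [0, 0, -0.26, 0, 60], [0, 0, -0.28, 0, 60], [0, 0, -0.28, 0, 60]]]'

```text
t: 10.3
position: [622.3, 227.9, 445.3]
eef_rot: [0.876, 0.482, 0.003, 0.001]
force: [0.3, 0.3, 0.5]
grip_width: 59.9
finger_force: 0.0
```

```bash
python3 - <<'E'
from h import *
import pickle
S,D=cal('scene'),cal('side');a=get_image('scene');b=get_image('side')
# predicted canister lid outlines at mat
w=np.linspace(0,2*np.pi,60)
for im,C in((a,S),(b,D)):
    for z,rr in((95,41.5),(4,65)):
        q=proj(C,np.c_[621.7+rr*np.cos(w),227.1+rr*np.sin(w),0*w+z]); cv2.polylines(im,[q.round().astype('int32')],True,(255,0,0) if z>50 else (255,255,0),1)
o=np.hstack([cv2.resize(a[220:384,260:424],(400,400)),cv2.resize(b[180:344,90:254],(400,400))])
cv2.imwrite("pics/p.png",o[:,:,::-1])
E
```

```text
(no output)
```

View pics/p.png

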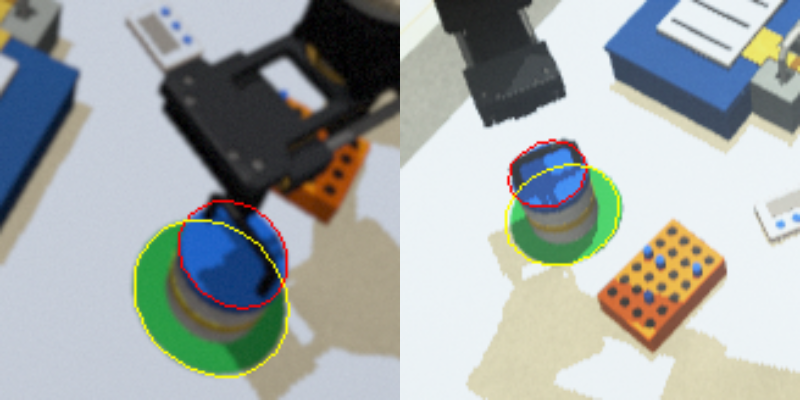

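The canister is upright and centred on the mat: both lid outlines match the prediction. On to the dial.

To row units: -407 mm / 500 = -0.814, 87.5 mm / 500 = 0.175, 0.503 rad / 3.1416 = 0.1601.

Emit:
jog_arm --rows '[[[-0.04, 0.008, 0, 0, 60], [-0.12, 0.026, 0, 0.0159, 60], [-0.21, 0.046, 0, 0.0318, 60], [-0.3, 0.064, 0, 0.0637, 60], [-0.39, 0.084, 0, 0.0955, 60], [-0.48, 0.104, 0, 0.1273, 60], [-0.57, 0.122, 0, 0.1432, 60], [-0.66, 0.142, 0, 0.1601, 60], [-0.75, 0.162, 0, 0.1601, 60], [-0.814, 0.175, 0, 0.1601, 60]]]'

```text
t: 11.4
position: [476.4, -164.8, 439.6]
eef_rot: [0.969, 0.248, -0.002, -0.001]
force: [1.5, -0.5, -0.3]
grip_width: 59.8
finger_force: 0.0
```

Emit:
jog_arm --rows '[[[0, 0, 0.08, 0, 60], [0, 0, 0.16, 0, 60], [0, 0, 0.22, 0, 60], [0, 0, 0.24, 0, 60], [0, 0, 0.24, 0, 60], [0, 0, 0.24, 0, 60]]]'

```text
t: 12.0
position: [478.4, -162.8, 322.7]
eef_rot: [0.969, 0.249, 0.0, 0.0]
force: [0.0, -0.3, -0.5]
grip_width: 60.1
finger_force: 0.0
```

```bash
python3 - <<'E'
from h import *
s=env.get_state();print(s['position'],R.from_quat(s['eef_rot']).as_euler('ZYX'))
cv2.imwrite("pics/w5.png",get_image('wrist')[:,:,::-1])
E
```

```text
[ 478.38758697 -162.84049533  322.67202003] [ 5.03036862e-01 -4.27975147e-04  3.14103155e+00]
```

View pics/w5.png

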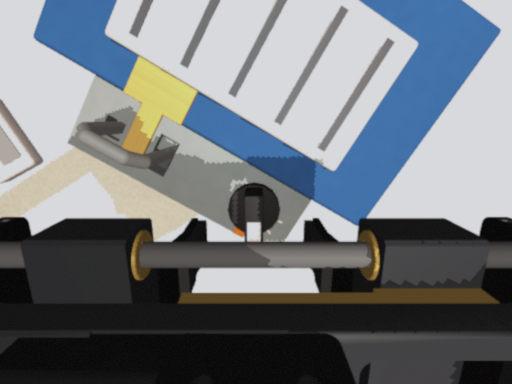

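The bar is centred between the fingers and parallel to tool x, with the orange mark one notch clockwise of the pointer. I'll descend and close.

To row units: 56.5 mm / 500 = 0.113, 55 mm / 500 = 0.11.

Emit:
jog_arm --rows '[[[0, 0, 0.03, 0, 60], [0, 0, 0.064, 0, 60], [0, 0, 0.094, 0, 60], [0, 0, 0.11, 0, 60], [0, 0, 0.113, 0, 60], [0, 0, 0.113, 0, 40], [0, 0, 0.113, 0, 30], [0, 0, 0.113, 0, 20], [0, 0, 0.113, 0, 10], [0, 0, 0.113, 0, 5]]]'

```text
t: 13.05
position: [478.1, -162.8, 265.7]
eef_rot: [0.969, 0.249, 0.0, 0.0]
force: [-0.1, -0.6, -0.2]
grip_width: 27.8
finger_force: 0.0
```

Emit:
jog_arm --rows '[[[0, 0, 0, 0, 5], [0, 0, 0, 0, 5], [0, 0, 0, 0, 5], [0, 0, 0, 0, 5]]]'

```text
t: 13.45
position: [477.8, -162.4, 265.4]
eef_rot: [0.969, 0.249, -0.0, -0.001]
force: [-2.6, 4.3, 4.7]
grip_width: 13.6
finger_force: 30.0
```

To row units: 0.525 rad / 3.1416 = 0.1671.

Emit:
jog_arm --rows '[[[0, 0, 0, 0.0255, 5], [0, 0, 0, 0.0509, 5], [0, 0, 0, 0.0764, 5], [0, 0, 0, 0.1019, 5], [0, 0, 0, 0.1273, 5], [0, 0, 0, 0.1496, 5], [0, 0, 0, 0.1671, 5], [0, 0, 0, 0.1671, 5], [0, 0, 0, 0.1671, 5], [0, 0, 0, 0.1671, 5]]]'

```text
t: 14.45
position: [478.0, -163.4, 265.5]
eef_rot: [1.0, -0.011, 0.0, 0.001]
force: [-1.6, -5.1, -0.2]
grip_width: 14.0
finger_force: 30.0
```

To row units: -100 mm / 500 = -0.2, -85 mm / 500 = -0.17.

Emit:
jog_arm --rows '[[[0, 0, 0, 0, 15], [0, 0, 0, 0, 40], [0, 0, 0, 0, 60], [0, 0, 0, 0, 60], [0, 0, 0, 0, 60], [0, 0, -0.04, 0, 60], [0, 0, -0.1, 0, 60], [0, 0, -0.17, 0, 60], [0, 0, -0.2, 0, 60], [0, 0, -0.2, 0, 60]]]'

```text
t: 15.45
position: [478.8, -163.1, 368.0]
eef_rot: [1.0, -0.011, 0.002, 0.001]
force: [0.1, -0.4, -0.4]
grip_width: 59.8
finger_force: 0.0
```

```bash
python3 - <<'E'
from h import *
s=env.get_state();print(s['position'],R.from_quat(s['eef_rot']).as_euler('ZYX'))
cv2.imwrite("pics/w6.png",cv2.resize(get_image('wrist')[60:260,80:380,::-1],(800,533)))
E
```

```text
[ 478.8056832  -163.06515706  367.98021262] [-0.02205606 -0.00488573  3.13937063]
```

View pics/w6.png

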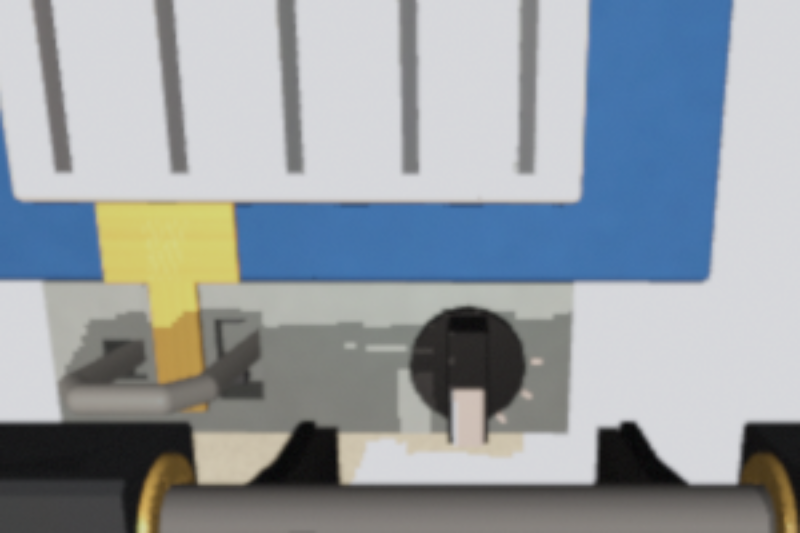

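The pointer (468,420) points along chest -x over the orange mark, with the other tick marks to its right. The dial is open. On to the shackle.

To row units: -109.4 mm / 500 = -0.2188, -100 mm / 500 = -0.2, -1.5 rad / 3.1416 = -0.4775.

Emit:
jog_arm --rows '[[[0, -0.03, 0, -0.0477, 60], [0, -0.06, 0, -0.0955, 60], [0, -0.09, 0, -0.1432, 60], [0, -0.12, 0, -0.191, 60], [-0.002, -0.15, 0, -0.2387, 60], [-0.002, -0.18, 0, -0.2865, 60], [-0.002, -0.2, 0, -0.3342, 60], [-0.002, -0.2188, 0, -0.382, 60], [-0.002, -0.2188, 0, -0.4297, 60], [-0.002, -0.2188, 0, -0.4775, 60]]]'

```text
t: 16.5
position: [478.7, -52.8, 362.6]
eef_rot: [0.737, 0.676, -0.001, -0.002]
force: [0.1, -0.3, 0.4]
grip_width: 60.3
finger_force: 0.0
```

Emit:
jog_arm --rows '[[[0, 0, 0, -0.0216, 60], [0, 0, 0, -0.0216, 60], [0, 0, 0, -0.0216, 60]]]'

```text
t: 16.8
position: [478.9, -53.3, 363.6]
eef_rot: [0.717, 0.697, -0.001, -0.001]
force: [-0.7, -0.1, -0.4]
grip_width: 60.3
finger_force: 0.0
```

```bash
python3 - <<'E'
from h import *
s=env.get_state();print(s['position'],R.from_quat(s['eef_rot']).as_euler('ZYX'))
cv2.imwrite("pics/w7.png",get_image('wrist')[:,:,::-1])
E
```

```text
[478.9363242  -53.25315632 363.62285045] [ 1.54375633e+00 -7.34088634e-04 -3.13872948e+00]
```

View pics/w7.png

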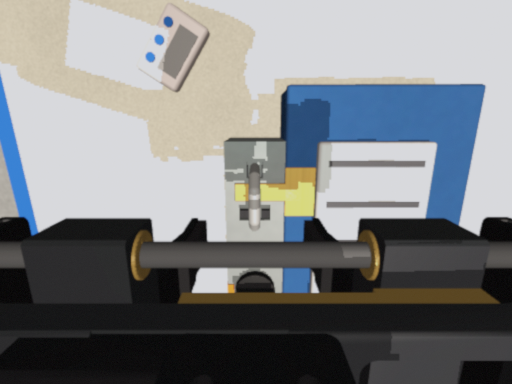

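The shackle bar is centred (column 255) and parallel to tool x. I'll descend 79.5 mm and close.

To row units: 79 mm / 500 = 0.158, 74 mm / 500 = 0.148.

Emit:
jog_arm --rows '[[[0, 0, 0.04, 0, 60], [0, 0, 0.084, 0, 60], [0, 0, 0.124, 0, 60], [0, 0, 0.148, 0, 60], [0, 0, 0.158, 0, 60], [0, 0, 0.158, 0, 40], [0, 0, 0.158, 0, 30], [0, 0, 0.158, 0, 20], [0, 0, 0.158, 0, 10], [0, 0, 0.158, 0, 2]]]'

```text
t: 17.85
position: [479.6, -53.4, 287.0]
eef_rot: [0.716, 0.698, 0.0, 0.0]
force: [-0.1, 0.3, -0.4]
grip_width: 28.1
finger_force: 0.0
```

Emit:
jog_arm --rows '[[[0, 0, 0, 0, 0], [0, 0, 0, 0, 0], [0, 0, 0, 0, 0], [0, 0, 0, 0, 0], [0, 0, 0, 0, 0], [0, 0, 0, 0, 0]]]'

```text
t: 18.45
position: [479.5, -53.4, 286.5]
eef_rot: [0.716, 0.698, 0.0, 0.0]
force: [-1.3, 0.5, 2.1]
grip_width: 8.8
finger_force: 30.0
```

To row units: -12 mm / 500 = -0.024, -9 mm / 500 = -0.018.

Emit:
jog_arm --rows '[[[0, 0, -0.006, 0, 0], [0, 0, -0.012, 0, 0], [0, 0, -0.018, 0, 0], [0, 0, -0.024, 0, 0], [0, 0, -0.024, 0, 0]]]'

```text
t: 18.95
position: [479.6, -53.4, 299.0]
eef_rot: [0.716, 0.698, 0.0, 0.0]
force: [0.1, 0.4, -3.2]
grip_width: 8.9
finger_force: 30.0
```

It's unlocked: past 6 mm, only the weight is felt. I'll draw it up.

To row units: -128 mm / 500 = -0.256, -118 mm / 500 = -0.236.

Emit:
jog_arm --rows '[[[0, 0, -0.016, 0, 0], [0, 0, -0.036, 0, 0], [0, 0, -0.06, 0, 0], [0, 0, -0.088, 0, 0], [0, 0, -0.116, 0, 0], [0, 0, -0.144, 0, 0], [0, 0, -0.176, 0, 0], [0, 0, -0.208, 0, 0], [0, 0, -0.236, 0, 0], [0, 0, -0.256, 0, 0]]]'

```text
t: 19.95
position: [479.6, -53.4, 428.3]
eef_rot: [0.716, 0.698, 0.0, 0.001]
force: [0.2, -0.1, -3.0]
grip_width: 8.9
finger_force: 30.0
```

Emit:
jog_arm --rows '[[[0, 0, -0.006, 0, 0], [0, 0, -0.008, 0, 0], [0, 0, -0.008, 0, 0], [0, 0, -0.008, 0, 0], [0, 0, -0.008, 0, 0], [0, 0, -0.008, 0, 0], [0, 0, -0.008, 0, 0], [0, 0, -0.008, 0, 0]]]'

```text
t: 20.75
position: [479.4, -53.4, 430.3]
eef_rot: [0.716, 0.698, -0.0, -0.0]
force: [0.4, -0.2, -2.8]
grip_width: 8.9
finger_force: 30.0
```

```bash
python3 - <<'E'
from h import *
a=get_image('scene');b=get_image('side')
cv2.imwrite("pics/e.png",np.hstack([cv2.resize(a[130:330,130:330],(400,400)),cv2.resize(b[100:300,130:330],(400,400))])[:,:,::-1])
E
```

```text
(no output)
```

View pics/e.png

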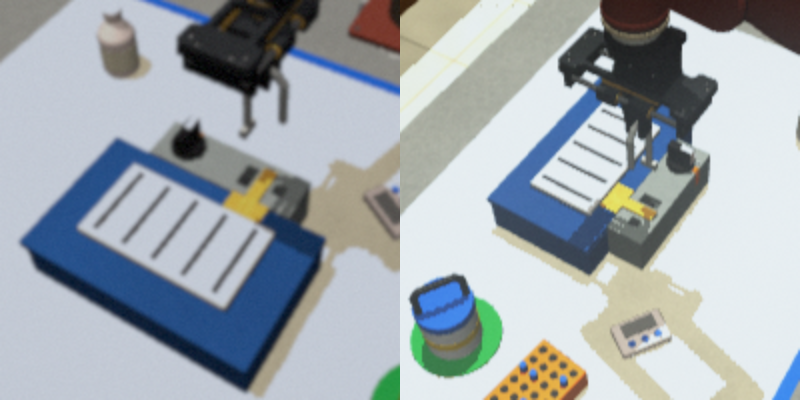

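The shackle hangs upright, well clear of the lock, and the canister stands on the mat. Handing in.

```bash
python3 -c "
from rig import env, get_image, get_calibration
print(env.hand_in())"
```

```text
the job is handed in; nothing more can be done
None
```

I handed the job in at about 21 s: the canister stands released and upright on the green mat, the dial is in its open notch, and the gripper holds the shackle upright with its foot about 8 cm above the lock; no verdict came back.

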